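# Bottom the plug in the pin block and mark its depth

## Task

Take the steel depth rod out of the wooden rack and stand it in the large middle hole of the dark steel block, pushing the stiff brass plug that sits inside the hole all the way down to the solid bottom. Then slide the rod's stop collar down until it lies flush on the block, to mark the depth, and leave the rod standing there upright and on the bottom. Use light hand pressure, never more than 30 N on the block or the plug, and leave the other things on the bench where they are.

Things in the scene. Friction and masses are not known exactly. Their poses are not given: they have to be found in the camera images.
- block: Dark steel pin block, 100 (x) x 80 (y) x 70 mm high, fixed to the bench. Origin: centre of its underside, z up. One large hole in the middle, two small 7 mm holes near two corners (too small for the rod). The plug in the large hole stays put until pushed with 8 N, slides at 8 to 10 N and stays where it is left; at the solid bottom the resistance rises steeply past 12 N.
- hole (a point): Mouth of the block's large hole, centre of the top face, 70 mm above the bench: 12 mm in diameter, upright, 2 mm countersink. The brass plug inside starts with its top 8 to 33 mm below the mouth and slides 11 to 16 mm down to the solid bottom. How deep that lies is unknown: when home, the plug's top is 24 to 44 mm below the mouth.
- rack: Wooden rack, 60 (x) x 110 (y) x 40 mm high, fixed. Origin at the centre of its underside. The depth rod stands in a 12 mm hole, 22 mm deep, in its middle; a short brass and a short copper pin stick up at most 22 mm from it, 42 mm to either side along its y.
- gauge: Depth rod, loose, standing upright in the rack at the start, 0.1 to 0.2 kg in all. Steel rod 10 mm in diameter with a chamfered flat foot, and on top a round head 16 mm in diameter and 16 mm tall; 96 mm long over all. Origin at the centre of the foot, z along the rod to the head. The head spans z = 80 to 96 mm. It carries the stop collar.
- rod_tip (a point): Centre of the foot of the depth rod.
- head_top (a point): Centre of the top of the head, 96 mm above the foot. Grip the head with the tips, just above the collar.
- collar_foot (a point): Centre of the underside of the stop collar: a plain aluminium ring, 30 mm outside diameter, 24 mm tall, on the rod below the head. It slides on the rod at about 3 N of friction and stays where it is left; at the start its underside is 48 to 54 mm above the foot (its top 2 to 8 mm below the head). Press its top with two fingertips astride the head, or grip it and draw it down.
- knife: Bystander: red utility knife lying flat, 185 x 22 x 17 mm, long side about along x between block and rack. Loose; origin at the centre of its underside.
- cup: Bystander: white plastic cup, 72 mm across, 90 mm tall, behind the work. Loose; origin at the centre of its underside.
- tin: Bystander: open steel tin, 84 mm across, 110 mm tall, at the back left. Loose; origin at the centre of its underside.
- ruler: Bystander: flat steel ruler, 150 x 30 x 4 mm, lying across in front of the robot. Loose; origin at the centre of its underside.
- offcut: Bystander: light wood offcut, 110 x 35 x 18 mm, lying at the back. Loose; origin at the centre of its underside.
- clamp: Bystander: black spring clamp lying flat, about 130 x 55 x 20 mm, at the left. Loose; origin at the centre of its underside.
- bottle: Bystander: clear plastic bottle, 72 mm across, 210 mm tall, at the back right. Loose; origin at the centre of its underside.
Things that resemble listed ones, but are neither listed nor needed, are in the scene too. Several things have the shape of the gauge; the one meant has the colours described above.

How it is judged:
On the way, in this order (a step that is already met when the one before it is completed fails the run):
1. the rod has pushed the plug home: plug within 1.5 mm of the bottom, the rod's foot on it (distance between plug_c0 and seat_c0 below 0.0085 m and distance between rod_tip and plug_c0 below 0.0062 m and horizontal distance between rod_tip and hole below 0.004 m and angle between gauge's own z axis and vertical below 0.1 rad), for 0.2 s.
2. then the collar lies flush on the block (within 2 mm) (all of step 1 and z of collar_foot in the frame of block below 0.072 m), for 0.2 s.
At the end, for the whole second after the job is handed in: The plug is within 1.5 mm of the bottom of the block's large hole, the depth rod stands on it (foot within 2 mm of its top) within 0.1 rad of upright, the collar's underside is within 2 mm of the block's top face, and the rod is released and at rest (all of step 2 and linear speed of gauge below 0.01 m/s); the robot touches nothing.
It fails at once if the rod or its collar is pressed on the block with more than 30 N (contact force between gauge and block above 30 N).
It fails at once if the rod is pressed on the plug with more than 30 N (contact force between gauge and plug_c0 above 30 N).
It fails at once if a bystander is shifted by more than 30 mm (distance of any of knife, cup, tin, ruler, offcut, clamp, bottle from where it was at the start of the episode above 0.03 m).
It also fails if it takes over 50 s, if anything falls off the work surface, if the arm or the gripper's body presses on something with over 40 N, if the wrist force passes 120 N, or if a joint passes its speed limit or range.

## Robot

A 6-joint arm with a two-finger parallel gripper is mounted at the origin on the work surface. World frame = base frame: x ahead of the robot, y to its left, z up, the work surface at z = 0. Lengths are in m, angles in rad, forces in N, time in s.
With the tool pointing down it reaches from about 0.225 to 0.875 m from the base axis. Payload 3.4 kg.
Tool frame: the origin (TCP) lies between the finger pads; the fingertips stand 19 mm ahead of it and the grasp point (between the pads) is the TCP; z points along the fingers, y is the line along which they close (so a half turn about z gives the same grasp; the last joint's range is limited). The gripper opens to 85 mm and grips with 20 to 120 N. Pads are 22 mm wide; open, the fingers measure 114 mm over their backs; the gripper's body (76 mm by 85 mm) begins 54 mm behind the grasp point. The pads swing forward as they close: fully open they stand 13 mm farther back than shut.
Start: joints at [1.224, 0.276, 1.505, -0, 1.361, -0.121], TCP at [0.129, 0.56, 0.222] pointing down, gripper open.
Joint ranges: [-2.89, 2.89], [-0.75, 2.08], [0.22, 2.7], [-1.18, 4.32], [0.11, 2.71], [-2.7, 2.7]. Speed limits (rad/s): [2.57, 2.57, 3.14, 3.14, 3.14, 3.14].

## Interface

Orientations are given as a unit quaternion [w, x, y, z].
In Python, from rig import get_state, imaging, ticket gives the robot as it stands. The module is installed in compiled form; this text tells all that it offers.
- The arm moves only by the shell command python3 -m inch 'ROWS' [FORCE]. ROWS is JSON, a list of rows, each an object with "claw": the opening, from -1 (shut) to 1 (fully open); "travel": the shift along the world's x, y, z in units of 200 mm (1.0 is 200 mm), a list of three; "turn": the turn about the world's z in units of 180 degrees (1.0 is 180 degrees). A call has 1 to 5 rows; each row is the pose to reach, as a shift and turn from the pose commanded when the call began, turning the shorter way round; what a row does not reach only later rows make up. A row lasts 1/10 s, in which the tool goes at most 50 mm and 8.59 degrees, less where a joint would pass 70% of its speed; a pose out of reach is approached as far as the arm can. A call with a number of a shift or a turn outside -1 to 1 is refused whole. A call with a gripper value outside its range is refused whole. The fingers move at their own pace and stop on an object; FORCE is the grip in N (left out, the last holds). Time passes only in rows, so rows that repeat a pose let the fingers close. It gives the time, the measured TCP pose, the force, the opening and the grip force at its end, in the units of the state.
- get_state(): the state, without advancing time (a new reading comes with each control period).
- imaging.get_image(name): name is "side" or "top"; returns the picture (420x560x3 uint8, red, green, blue); there is no depth.
- imaging.camera_params(name): a dict with "camera_matrix" (3x3 intrinsics, pixels), "cam_to_world" (4x4, takes a point from camera to world coordinates). Camera axes: x right, y down, z forward; pixel columns grow to the right and rows downward; lengths in m; the calibration is good to about 2 mm. A picture is of the moment at which its call begins. camera_params takes no time and is no camera call.
- ticket.sign_off(): hands the job in; it is judged then, once.
The state is a dict: "clock": time; "qpos": joint angles; "qd": joint speeds; "effort": joint torques, N m; "position": TCP position; "ee_rot": TCP orientation; "contact_force": force on the tool from outside, world axes, zero at the start; "moment": the same for the moment, N m; "width": finger opening in m; "gripper_force": force on a finger pad.
Only numpy, scipy, OpenCV 4.12 (cv2) and the standard library are available. Lean on these libraries where they do the work, as an engineer would, in place of code of your own. Each camera call takes 0.05 s, during which the arm holds its last target. There are 200 camera calls.

## Working session

There is one attempt and no reset: what is moved stays moved. The work goes in short steps, Python scripts to look and compute and a shell command to move; the robot and the scene stay as the last step left them, time stands still between calls to the robot, and variables do not carry over. Pictures are saved under pics/ and viewed, at most 10 in all, crops included, and the job is handed in when it is done.

```bash
mkdir -p pics; cat > h.py <<'E'
import numpy as np, cv2
from rig import get_state, imaging, ticket
def snap(n,f,crop=None,s=1):
    im=imaging.get_image(n)[:,:,::-1]
    cv2.imwrite('pics/raw_'+f,im)
    if crop: x,y,w,h=crop; im=im[y:y+h,x:x+w]
    im=cv2.resize(im,None,fx=s,fy=s,interpolation=cv2.INTER_CUBIC); cv2.imwrite('pics/'+f,im)
def ray(n,u,v):
    p=imaging.camera_params(n);K=np.array(p['camera_matrix']);T=np.array(p['cam_to_world'])
    d=T[:3,:3]@np.linalg.solve(K,[u,v,1]);return T[:3,3],d
def atz(n,u,v,z):
    o,d=ray(n,u,v);return o+d*(z-o[2])/d[2]
def proj(n,P):
    p=imaging.camera_params(n);K=np.array(p['camera_matrix']);T=np.array(p['cam_to_world'])
    q=K@(T[:3,:3].T@(np.array(P)-T[:3,3]));return q[:2]/q[2]
def tri(a,b):
    (o1,d1),(o2,d2)=ray(*a),ray(*b)
    d1=d1/np.linalg.norm(d1);d2=d2/np.linalg.norm(d2)
    t=np.linalg.lstsq(np.c_[d1,-d2],o2-o1,rcond=None)[0]
    A=o1+t[0]*d1;B=o2+t[1]*d2;return (A+B)/2,np.linalg.norm(A-B)
E
python3 - <<'E'
from h import *
snap('top','t0.png',s=1.4);snap('side','s0.png',s=1.4)
for n in('top','side'):
    p=imaging.camera_params(n);print(np.round(p['camera_matrix'],1),np.round(p['cam_to_world'],3))
print(get_state())
E
```

```text
[[471.2   0.  280.1]
 [  0.  471.2 208.4]
 [  0.    0.    1. ]] [[ 0.017 -0.997  0.07   0.493]
 [-1.    -0.017 -0.005  0.028]
 [ 0.006 -0.07  -0.998  1.238]
 [ 0.     0.     0.     1.   ]]
[[529.5   0.  280.8]
 [  0.  529.5 211.5]
 [  0.    0.    1. ]] [[ 0.955 -0.152  0.254  0.261]
 [-0.296 -0.509  0.808 -1.022]
 [ 0.007 -0.847 -0.532  0.801]
 [ 0.     0.     0.     1.   ]]
{'clock': 0.1, 'qpos': array([ 1.22402786e+00,  2.76564014e-01,  1.50597977e+00, -3.70177371e-05,
        1.36071490e+00, -1.21006538e-01]), 'qd': array([-0.00063245, -0.00077579, -0.00472552, -0.00096773,  0.00100517,
        0.00270816]), 'effort': array([ 9.92415698e-04, -4.17701304e+01, -2.46401471e+01, -3.62089295e-04,
        5.81432803e-03, -4.16402528e-06]), 'position': array([0.12857252, 0.55995292, 0.2214185 ]), 'ee_rot': array([-1.75454014e-04,  1.12637502e-01,  9.93635798e-01, -8.14527311e-04]), 'contact_force': array([-0.30388332, -0.66619242, -0.47497979]), 'moment': array([ 0.00112658, -0.0924028 ,  0.01030459]), 'gripper_force': 0.0, 'width': 0.08535047194999988}
```

View pics/t0.png

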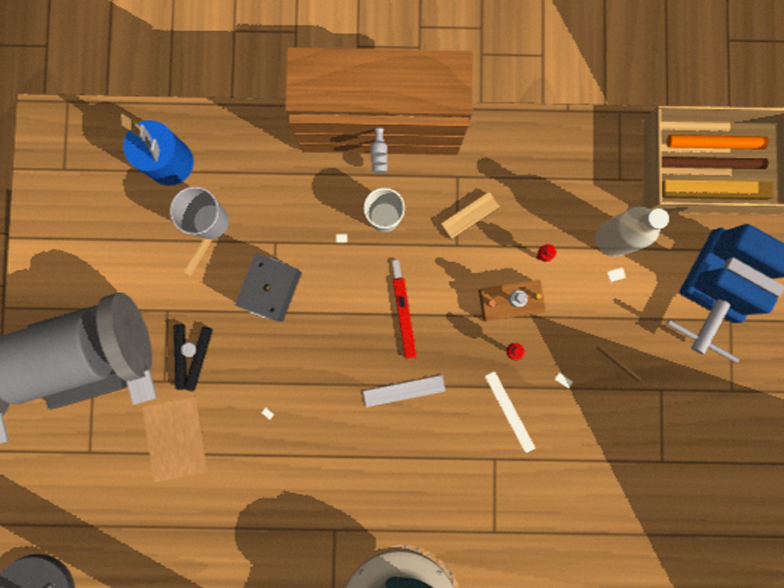

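View pics/s0.png

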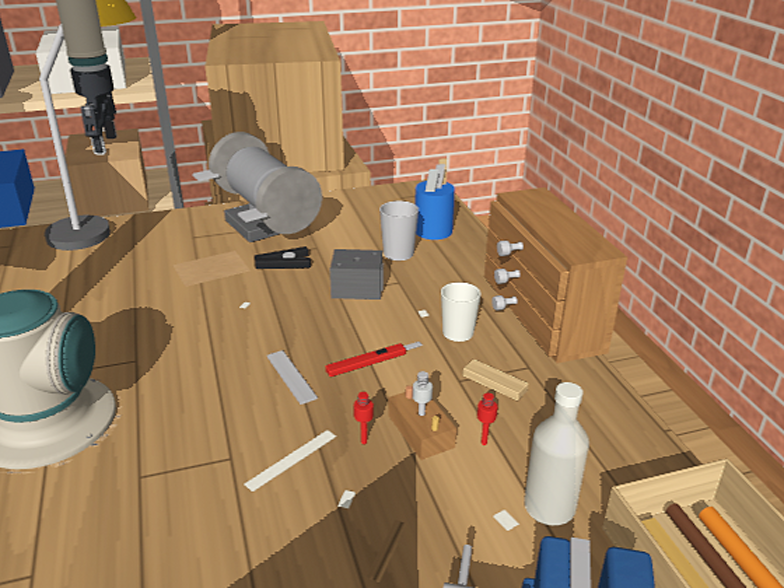

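Candidates for the rod (original-image px, top/side): the silver-headed one in the rack at (371,212)/(301,278), red look-alike at (391,181)/(348,293), and red look-alike at (368,251)/(259,293). By its colours it is the steel one in the rack. I'll check that, and the block, in close crops.

```bash
python3 - <<'E'
import cv2,numpy as np
t=cv2.imread('pics/raw_t0.png');s=cv2.imread('pics/raw_s0.png')
f=lambda im,x,y,w,h:cv2.resize(im[y:y+h,x:x+w],(400,300),interpolation=cv2.INTER_CUBIC)
a=f(t,336,187,64,48);b=f(t,160,175,64,48);c=f(s,268,260,72,54);d=f(s,225,170,60,45)
cv2.imwrite('pics/c0.png',np.vstack([np.hstack([a,b]),np.hstack([c,d])]))
E
```

```text
(no output)
```

View pics/c0.png

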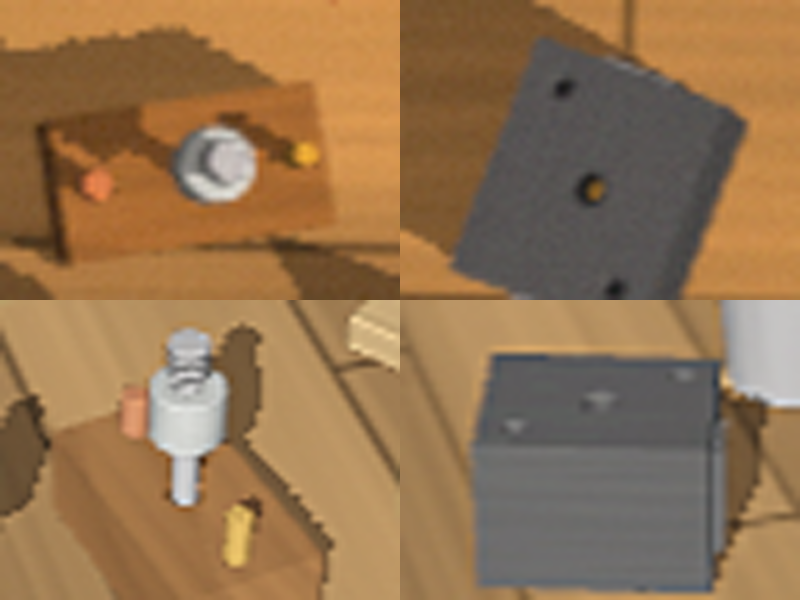

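```bash
python3 - <<'E'
from h import *
print('head',tri(('top',372.6,212.6),('side',302.0,266.7)),atz('top',372.6,212.6,.114),atz('side',302,266.7,.114))
print('hole',tri(('top',190.9,205.4),('side',255,185)),atz('top',190.9,205.4,.07),atz('side',255,185,.07))
# rack dir from pins, z~.055
a=atz('top',336+97/6.25,187+183/6.25,.06);b=atz('top',336+305/6.25,187+154/6.25,.06);print('pins',a,b)
E
```

```text
head (array([ 0.56643059, -0.19863189,  0.11414351]), np.float64(0.001488542687642917)) [ 0.56572097 -0.19844936  0.114     ] [ 0.56724612 -0.19855164  0.114     ]
hole (array([0.58040855, 0.24419394, 0.06992231]), np.float64(0.0032641897488402895)) [0.57881179 0.24454643 0.07      ] [0.58198274 0.24376551 0.07      ]
pins [ 0.55907564 -0.15648373  0.06      ] [ 0.57214944 -0.23998384  0.06      ]
```

```bash
R='{"claw":0.1'
python3 -m inch '[{"claw":0,"travel":[0.55,-0.95,0.1],"turn":0},{"claw":0,"travel":[0.55,-0.95,0.1],"turn":0},{"claw":0,"travel":[0.55,-0.95,0.1],"turn":0},{"claw":0,"travel":[0.55,-0.95,0.1],"turn":0},{"claw":0,"travel":[0.55,-0.95,0.1],"turn":0}]' 50
python3 -m inch '[{"claw":0,"travel":[0.55,-0.95,0],"turn":0},{"claw":0,"travel":[0.55,-0.95,0],"turn":0},{"claw":0,"travel":[0.55,-0.95,0],"turn":0},{"claw":0,"travel":[0.55,-0.95,0],"turn":0},{"claw":0,"travel":[0.55,-0.95,0],"turn":0}]'
python3 -m inch '[{"claw":0,"travel":[0.55,-0.95,0],"turn":0},{"claw":0,"travel":[0.55,-0.95,0],"turn":0},{"claw":0,"travel":[0.55,-0.95,0],"turn":0},{"claw":0,"travel":[0.55,-0.95,0],"turn":0},{"claw":0,"travel":[0.55,-0.95,0],"turn":0}]'
```

```text
clock: 0.6
position: [0.2397, 0.3669, 0.2423]
ee_rot: [0.0, 0.114, 0.993, -0.001]
contact_force: [0.3, 0.6, 0.7]
width: 0.0427
gripper_force: 0.0
clock: 1.1
position: [0.3501, 0.177, 0.2421]
ee_rot: [0.0, 0.115, 0.993, -0.001]
contact_force: [-0.1, -0.1, -0.4]
width: 0.0423
gripper_force: 0.0
clock: 1.6
position: [0.4607, -0.0135, 0.2418]
ee_rot: [0.0, 0.115, 0.993, -0.001]
contact_force: [0.3, 0.8, -0.3]
width: 0.0427
gripper_force: 0.0
```

```bash

python3 -m inch '[{"claw":0,"travel":[0.53,-0.925,0],"turn":0},{"claw":0,"travel":[0.53,-0.925,0],"turn":0},{"claw":0,"travel":[0.53,-0.925,0],"turn":0},{"claw":0,"travel":[0.53,-0.925,0],"turn":0},{"claw":0,"travel":[0.53,-0.925,-0.35],"turn":0}]'
python3 -m inch '[{"claw":0,"travel":[0,0,-0.1],"turn":0},{"claw":0,"travel":[0,0,-0.1],"turn":0},{"claw":0,"travel":[0,0,-0.1],"turn":0}]'
python3 - <<'E'
from h import *
snap('side','s1.png');snap('top','t1.png')
t=cv2.imread('pics/raw_t1.png');s=cv2.imread('pics/raw_s1.png')
f=lambda im,x,y,w,h:cv2.resize(im[y:y+h,x:x+w],(400,400),interpolation=cv2.INTER_CUBIC)
cv2.imwrite('pics/c1.png',np.hstack([f(t,340,182,64,64),f(s,270,235,64,64)]))
print(get_state()['position'])
E
```

```text
clock: 2.1
position: [0.5705, -0.199, 0.1982]
ee_rot: [0.009, 0.114, 0.993, -0.004]
contact_force: [1.3, 0.1, -0.2]
width: 0.0424
gripper_force: 0.0
clock: 2.4
position: [0.5628, -0.1911, 0.1731]
ee_rot: [-0.0, 0.113, 0.994, 0.0]
contact_force: [-0.4, -0.4, -0.7]
width: 0.0427
gripper_force: 0.0
[ 0.56375559 -0.19119566  0.17490741]
```

View pics/c1.png

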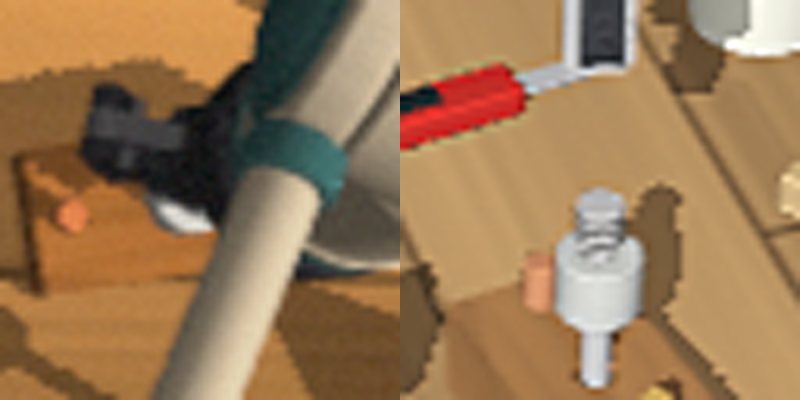

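The side crop shows the near finger's tip at about px (302,246). The rod's silver head top is at (302,266.5), unchanged.

```bash
python3 - <<'E'
from h import *
p=get_state()['position'];d=np.array([.224,.975,0])
for k in(.016,.020,):
  for o in (.021,.026): print(k,o,proj('side',p-d*o+[0,0,-k]))
print(proj('side',[.5665,-.1986,.114]))
print((np.array([.5665,-.1986,.119])-p)/.2)
E
python3 -m inch '[{"claw":0,"travel":[0.014,-0.037,-0.1],"turn":0},{"claw":0,"travel":[0.014,-0.037,-0.18],"turn":0},{"claw":0,"travel":[0.014,-0.037,-0.18],"turn":0},{"claw":0,"travel":[0.014,-0.037,-0.18],"turn":0}]'
```

```text
0.016 0.021 [300.92263945 253.70858594]
0.016 0.026 [301.18723159 255.19143307]
0.02 0.021 [300.8696331  255.29535303]
0.02 0.026 [301.13349015 256.7815178 ]
[301.67071214 266.77731494]
[ 0.01372204 -0.0370217  -0.27953706]
clock: 2.9
position: [0.5663, -0.1984, 0.1387]
ee_rot: [0.001, 0.112, 0.994, -0.0]
contact_force: [0.0, -0.9, 0.4]
width: 0.0429
gripper_force: 0.0
```

```bash
python3 - <<'E'
from h import *
snap('side','s2.png',(262,220,80,80),7)
print(get_state()['position'],get_state()['clock'])
E
```

```text
[ 0.56653205 -0.19862185  0.13895601] 2.95
```

View pics/s2.png

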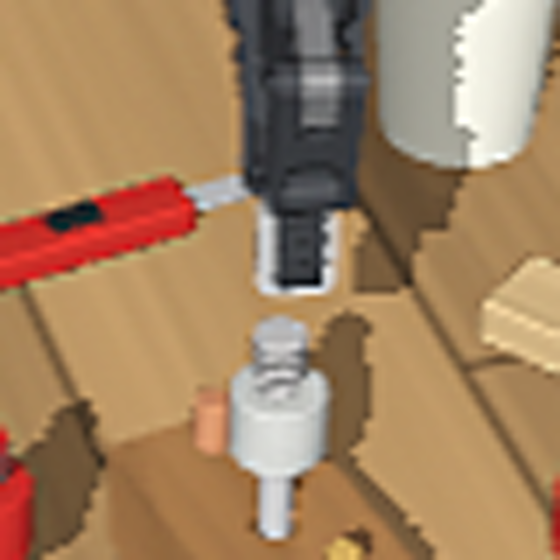

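The crop shows the fingertip at px (304.6,261) and the head top at (302,266.4). The fingers look about 2 mm too far in +x, and the tip height is uncertain. I'll shift and lower, then look again.

```bash

python3 -m inch '[{"claw":-0.3,"travel":[-0.008,0,-0.03],"turn":0},{"claw":-0.3,"travel":[-0.008,0,-0.07],"turn":0},{"claw":-0.3,"travel":[-0.008,0,-0.07],"turn":0},{"claw":-0.3,"travel":[-0.008,0,-0.07],"turn":0}]'
python3 - <<'E'
from h import *
snap('side','s3.png',(262,220,80,80),7)
p=get_state()['position'];d=np.array([.224,.975,0]);print(p)
for o in(-.02,.02):
  for k in(.0,.01,.019): print(o,k,(proj('side',p-d*o+[0,0,-k])-[262,220])*7)
E
```

```text
clock: 3.35
position: [0.5638, -0.1984, 0.1228]
ee_rot: [-0.0, 0.113, 0.994, 0.0]
contact_force: [0.1, -0.1, -0.5]
width: 0.0299
gripper_force: 0.0
[ 0.56397972 -0.1985351   0.12297485]
-0.02 0.0 [263.41771841 264.31925983]
-0.02 0.01 [262.57490452 290.69380048]
-0.02 0.019 [261.82315166 314.21872868]
0.02 0.0 [277.70399346 346.84224215]
0.02 0.01 [276.76550467 373.63146728]
0.02 0.019 [275.92864674 397.51963279]
```

View pics/s3.png

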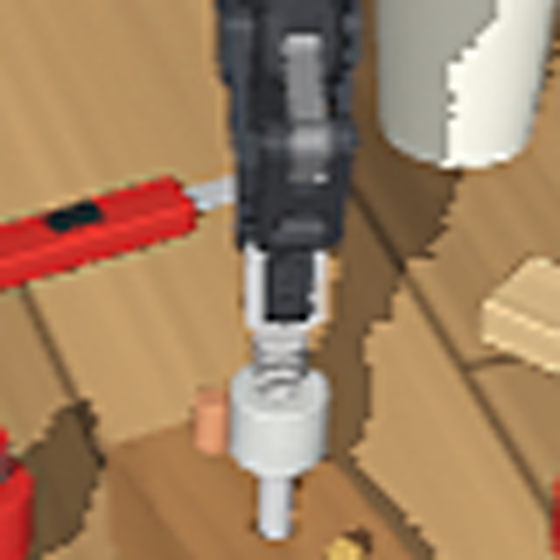

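The fingertip is at about crop px (287,326), next to the head top at (280,325). It looks higher than the calibration predicts, so I'll test by closing lightly.

```bash

python3 -m inch '[{"claw":-0.8,"travel":[0,0,0],"turn":0},{"claw":-0.8,"travel":[0,0,0],"turn":0},{"claw":-0.8,"travel":[0,0,0],"turn":0}]' 20
```

```text
clock: 3.7
position: [0.5641, -0.1986, 0.1232]
ee_rot: [0.0, 0.113, 0.994, 0.0]
contact_force: [0.1, 0.9, -0.4]
width: 0.0085
gripper_force: 0.0
```

```bash

python3 -m inch '[{"claw":-0.3,"travel":[0,0,0],"turn":0},{"claw":-0.3,"travel":[0,0,0],"turn":0},{"claw":-0.3,"travel":[0,0,-0.05],"turn":0},{"claw":-0.3,"travel":[0,0,-0.05],"turn":0},{"claw":-0.3,"travel":[0,0,-0.05],"turn":0}]' 20
python3 - <<'E'
from h import *
snap('side','s4.png',(262,220,80,80),7)
s=get_state();print(s['position'],s['contact_force'])
E
```

```text
clock: 4.2
position: [0.5636, -0.1983, 0.1124]
ee_rot: [-0.001, 0.113, 0.994, 0.0]
contact_force: [0.0, -0.3, 0.3]
width: 0.03
gripper_force: 0.0
[ 0.56381532 -0.1984418   0.11270116] [-0.56199459 -0.28970323 -0.74467283]
```

View pics/s4.png

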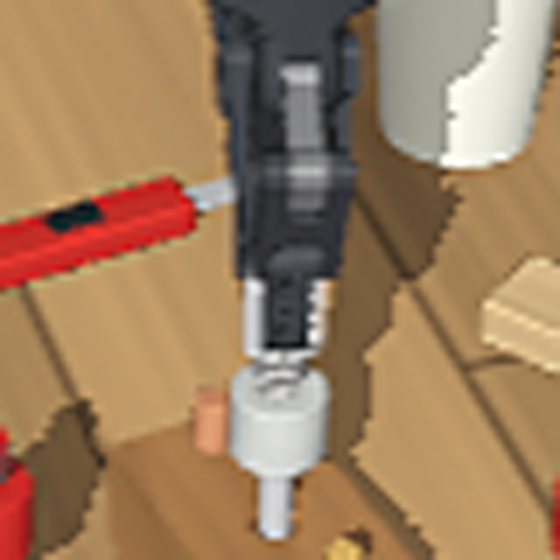

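The tip now covers the head in the image (tip at crop v≈357). I'll test the close again.

```bash

python3 -m inch '[{"claw":-0.8,"travel":[0,0,0],"turn":0},{"claw":-0.8,"travel":[0,0,0],"turn":0},{"claw":-0.8,"travel":[0,0,0],"turn":0}]' 20
```

```text
clock: 4.55
position: [0.5641, -0.1986, 0.1133]
ee_rot: [0.0, 0.113, 0.994, -0.0]
contact_force: [0.6, 0.4, -0.7]
width: 0.0088
gripper_force: 0.0
```

```bash

python3 -m inch '[{"claw":-0.8,"travel":[0,0,-0.01],"turn":0},{"claw":-0.8,"travel":[0,0,-0.01],"turn":0}]' | egrep 'posi|conta|wid'
python3 -m inch '[{"claw":-0.8,"travel":[0,0,-0.01],"turn":0},{"claw":-0.8,"travel":[0,0,-0.01],"turn":0}]'| egrep 'posi|conta|wid'
python3 - <<'E'
from h import *
a=cv2.imread('pics/raw_s4.png').astype(int);snap('side','s5.png')
b=cv2.imread('pics/raw_s5.png').astype(int);r=cv2.imread('pics/raw_s0.png').astype(int)
# gripper silhouette vs the initial picture, rows 255..300
for v in range(250,300,2):
    m=np.where(np.abs(b[v,262:342]-r[v,262:342]).sum(1)>60)[0]; print(v,(m.min()+262,m.max()+262,len(m)) if len(m) else None)
E
```

```text
position: [0.5638, -0.1984, 0.1109]
contact_force: [-0.8, -0.2, 0.3]
width: 0.0084
position: [0.5638, -0.1985, 0.1088]
contact_force: [-0.3, 0.0, -1.3]
width: 0.0086
250 (np.int64(296), np.int64(326), 31)
252 (np.int64(296), np.int64(325), 30)
254 (np.int64(296), np.int64(323), 28)
256 (np.int64(296), np.int64(323), 28)
258 (np.int64(295), np.int64(321), 27)
260 (np.int64(295), np.int64(316), 22)
262 (np.int64(295), np.int64(317), 23)
264 (np.int64(296), np.int64(316), 20)
266 (np.int64(296), np.int64(315), 14)
268 (np.int64(296), np.int64(307), 11)
270 None
272 None
274 None
276 None
278 None
280 None
282 None
284 None
286 None
288 None
290 None
292 None
294 None
296 None
298 None
```

```bash

python3 -m inch '[{"claw":-0.8,"travel":[0,0,-0.01],"turn":0},{"claw":-0.8,"travel":[0,0,-0.01],"turn":0}]' | egrep 'posi|conta|wid'
python3 -m inch '[{"claw":-0.8,"travel":[0,0,-0.01],"turn":0},{"claw":-0.8,"travel":[0,0,-0.01],"turn":0}]'| egrep 'posi|conta|wid'
python3 - <<'E'
from h import *
snap('side','s6.png')
b=cv2.imread('pics/raw_s6.png').astype(int);r=cv2.imread('pics/raw_s0.png').astype(int)
for v in range(260,310,2):
    m=np.where(np.abs(b[v,262:342]-r[v,262:342]).sum(1)>60)[0]; print(v,(m.min()+262,m.max()+262,len(m)) if len(m) else None)
f=lambda im,x,y,w,h:cv2.resize(im[y:y+h,x:x+w].astype(np.uint8),(400,400),interpolation=cv2.INTER_CUBIC)
cv2.imwrite('pics/c6.png',np.hstack([f(b,272,230,60,60),f(r,272,230,60,60)]))
print(get_state()['contact_force'])
E
```

```text
position: [0.5638, -0.1985, 0.1068]
contact_force: [0.6, -0.2, -0.2]
width: 0.0083
position: [0.5642, -0.1986, 0.1052]
contact_force: [1.2, 0.3, 0.9]
width: 0.0083
260 (np.int64(296), np.int64(317), 21)
262 (np.int64(296), np.int64(317), 22)
264 (np.int64(296), np.int64(316), 20)
266 (np.int64(296), np.int64(315), 14)
268 (np.int64(296), np.int64(315), 14)
270 (np.int64(297), np.int64(306), 10)
272 None
274 None
276 None
278 None
280 None
282 None
284 None
286 None
288 None
290 None
292 None
294 None
296 None
298 None
300 None
302 None
304 None
306 None
308 None
[ 0.1943738  -0.23016389  1.69058366]
```

View pics/c6.png

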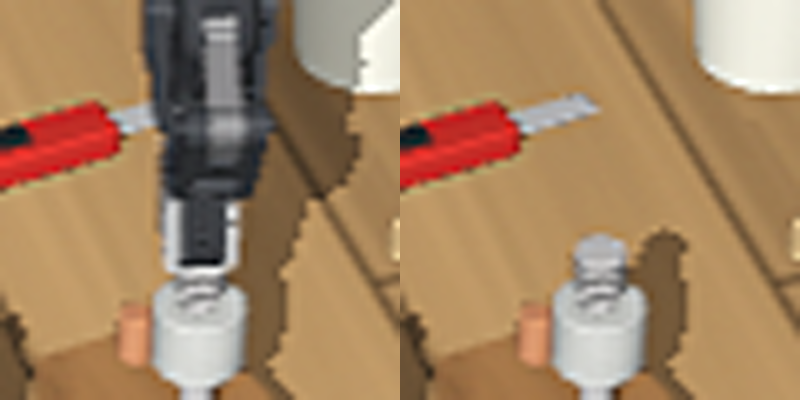

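```bash

python3 -m inch '[{"claw":-0.8,"travel":[0,0,-0.01],"turn":0},{"claw":-0.8,"travel":[0,0,-0.01],"turn":0}]' | egrep 'posi|conta|wid'
python3 -m inch '[{"claw":-0.8,"travel":[0,0,-0.01],"turn":0},{"claw":-0.8,"travel":[0,0,-0.01],"turn":0}]'| egrep 'posi|conta|wid'
```

```text
position: [0.5656, -0.1992, 0.105]
contact_force: [0.1, -0.2, 8.3]
width: 0.0086
position: [0.5671, -0.1999, 0.1048]
contact_force: [-0.1, 0.4, 14.9]
width: 0.0085
```

```bash

python3 -m inch '[{"claw":-0.8,"travel":[0,0,0.08],"turn":0},{"claw":-0.3,"travel":[0,0,0.08],"turn":0},{"claw":-0.3,"travel":[0,0,0.08],"turn":0},{"claw":-0.3,"travel":[0,0,0.08],"turn":0}]' | egrep 'posi|conta|wid'
python3 -m inch '[{"claw":-0.3,"travel":[0,0,-0.08],"turn":0},{"claw":-0.3,"travel":[0,0,-0.13],"turn":0},{"claw":-0.3,"travel":[0,0,-0.13],"turn":0}]'| egrep 'posi|conta|wid'
python3 -m inch '[{"claw":-0.7,"travel":[0,0,0],"turn":0},{"claw":-0.7,"travel":[0,0,0],"turn":0},{"claw":-0.7,"travel":[0,0,0],"turn":0}]' 25
```

```text
position: [0.5634, -0.1983, 0.1161]
contact_force: [0.2, 0.0, -0.2]
width: 0.0304
position: [0.5623, -0.1977, 0.0886]
contact_force: [-0.2, 0.9, -0.2]
width: 0.0298
clock: 6.85
position: [0.5642, -0.1986, 0.0914]
ee_rot: [0.0, 0.113, 0.994, -0.0]
contact_force: [0.4, -0.7, -0.8]
width: 0.0146
gripper_force: 24.4
```

Gripped on the head (force 24 N). Next I'll firm up the grip, lift and carry.

```bash

python3 -m inch '[{"claw":-0.8,"travel":[0,0,0],"turn":0},{"claw":-0.8,"travel":[0,0,0.1],"turn":0},{"claw":-0.8,"travel":[0,0,0.3],"turn":0},{"claw":-0.8,"travel":[0,0,0.55],"turn":0},{"claw":-0.8,"travel":[0,0,0.55],"turn":0}]' 60| egrep 'posi|conta|wid|gri'
python3 -m inch '[{"claw":-0.8,"travel":[0.03,0.15,0],"turn":0},{"claw":-0.8,"travel":[0.03,0.35,0],"turn":0},{"claw":-0.8,"travel":[0.03,0.55,0],"turn":0},{"claw":-0.8,"travel":[0.03,0.75,0],"turn":0},{"claw":-0.8,"travel":[0.03,0.9,0],"turn":0}]'| egrep 'posi|conta|wid|gri'
python3 -m inch '[{"claw":-0.8,"travel":[0.04,0.2,0],"turn":0},{"claw":-0.8,"travel":[0.04,0.4,0],"turn":0},{"claw":-0.8,"travel":[0.04,0.6,0],"turn":0},{"claw":-0.8,"travel":[0.04,0.8,0],"turn":0},{"claw":-0.8,"travel":[0.04,0.95,0],"turn":0}]'| egrep 'posi|conta|wid|gri'
python3 -m inch '[{"claw":-0.8,"travel":[0,0.2,0],"turn":0},{"claw":-0.8,"travel":[0,0.36,0],"turn":0},{"claw":-0.8,"travel":[0,0.364,0],"turn":0},{"claw":-0.8,"travel":[0,0.364,0],"turn":0},{"claw":-0.8,"travel":[0,0.364,0],"turn":0}]'
python3 - <<'E'
from h import *
snap('side','s7.png',(215,110,80,100),6);snap('top','t7.png')
s=cv2.resize(cv2.imread('pics/raw_s7.png')[110:210,215:295],(480,600),interpolation=cv2.INTER_CUBIC)
t=cv2.resize(cv2.imread('pics/raw_t7.png')[170:235,160:212],None,fx=6,fy=6,interpolation=cv2.INTER_CUBIC)
o=np.zeros((600,800,3),np.uint8);o[:,:480]=s;o[:390,480:792]=t;cv2.imwrite('pics/c7.png',o);print(get_state()['position'])
E
```

```text
position: [0.5682, -0.2005, 0.209]
contact_force: [1.5, -0.8, -0.8]
width: 0.0131
gripper_force: 58.7
position: [0.5693, -0.0162, 0.2008]
contact_force: [0.9, 0.5, -1.5]
width: 0.0131
gripper_force: 58.7
position: [0.5774, 0.1739, 0.2007]
contact_force: [0.6, -0.6, -0.8]
width: 0.0128
gripper_force: 58.8
clock: 8.85
position: [0.5778, 0.2433, 0.2008]
ee_rot: [-0.0, 0.113, 0.994, -0.0]
contact_force: [-0.2, -0.3, -0.9]
width: 0.0132
gripper_force: 58.8
[0.57802306 0.24298892 0.20103635]
```

View pics/c7.png

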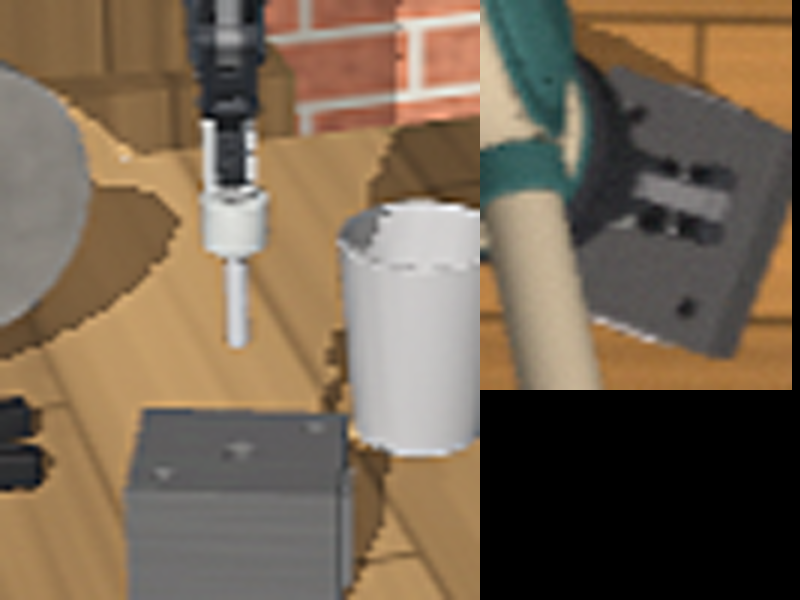

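The side crop shows the rod hanging upright, with its foot at crop (237,345), i.e. px (254.5,167.5). The hole is at crop (240,449), i.e. px (255,184.8). The top camera is blocked by the arm.

```bash
python3 - <<'E'
from h import *
b=cv2.imread('pics/raw_s7.png').astype(int);r=cv2.imread('pics/raw_s0.png').astype(int)
for v in range(160,174):
    m=np.where(np.abs(b[v,240:270]-r[v,240:270]).sum(1)>60)[0]; print(v,(m.min()+240,m.max()+240,len(m)) if len(m) else None)
f=atz('side',254.5,167.2,.1275);h=atz('side',255,184.9,.07);print(f,h,h-f,(h-f)/.2)
E
```

```text
160 (np.int64(253), np.int64(255), 3)
161 (np.int64(253), np.int64(255), 3)
162 (np.int64(253), np.int64(255), 3)
163 (np.int64(253), np.int64(256), 4)
164 (np.int64(253), np.int64(255), 3)
165 (np.int64(253), np.int64(255), 3)
166 (np.int64(253), np.int64(256), 4)
167 (np.int64(253), np.int64(255), 3)
168 (np.int64(269), np.int64(269), 1)
169 (np.int64(269), np.int64(269), 1)
170 (np.int64(269), np.int64(269), 1)
171 None
172 None
173 None
[0.58112358 0.24159407 0.1275    ] [0.5821306  0.24432309 0.07      ] [ 0.00100702  0.00272902 -0.0575    ] [ 0.0050351   0.01364511 -0.2875    ]
```

```bash

python3 -m inch '[{"claw":-0.8,"travel":[0.005,0.015,-0.1],"turn":0},{"claw":-0.8,"travel":[0.005,0.015,-0.23],"turn":0},{"claw":-0.8,"travel":[0.005,0.015,-0.24],"turn":0},{"claw":-0.8,"travel":[0.005,0.015,-0.24],"turn":0}]'
python3 - <<'E'
from h import *
snap('side','s8.png',(235,150,40,50),12)
b=cv2.imread('pics/raw_s8.png').astype(int);r=cv2.imread('pics/raw_s0.png').astype(int)
for v in range(176,190):
    m=np.where(np.abs(b[v,240:270]-r[v,240:270]).sum(1)>60)[0]; print(v,(m.min()+240,m.max()+240,len(m)) if len(m) else None)
p=get_state()['position'];print(p)
E
```

```text
clock: 9.35
position: [0.5788, 0.2463, 0.1528]
ee_rot: [-0.001, 0.113, 0.994, -0.0]
contact_force: [-0.0, 0.4, -0.2]
width: 0.0129
gripper_force: 58.8
176 (np.int64(253), np.int64(269), 9)
177 (np.int64(253), np.int64(269), 9)
178 (np.int64(253), np.int64(269), 9)
179 (np.int64(253), np.int64(259), 7)
180 (np.int64(253), np.int64(258), 6)
181 (np.int64(253), np.int64(258), 6)
182 (np.int64(254), np.int64(257), 3)
183 (np.int64(255), np.int64(256), 2)
184 None
185 None
186 None
187 None
188 None
189 None
[0.57958729 0.24668649 0.1538905 ]
```

View pics/s8.png

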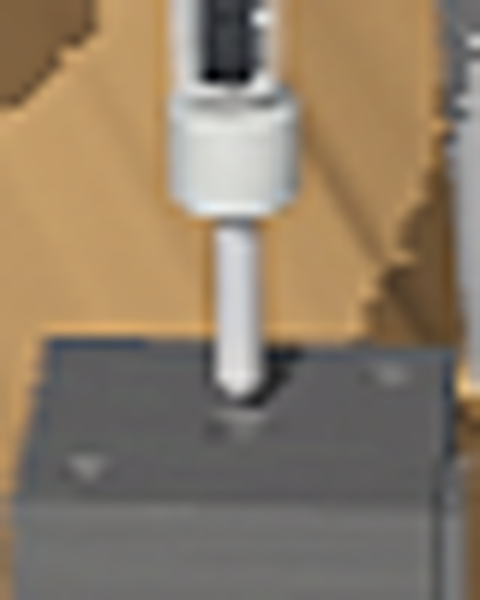

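```bash
python3 - <<'E'
from h import *
h=atz('side',254.9,185.0,.07)
for v in(181.2,181.8): 
  f=atz('side',255.,v,.0805);print(h-f)
E
```

```text
[-0.00126053 -0.00286794 -0.0105    ]
[-0.00036601  0.00050512 -0.0105    ]
```

The crop shows the foot at crop (240,393), just above the mouth at (239,420), so it's aligned within about 2 mm, which the countersink can take up. From here I descend by feel.

```bash

python3 -m inch '[{"claw":-0.8,"travel":[-0.005,0,-0.02],"turn":0},{"claw":-0.8,"travel":[-0.005,0,-0.04],"turn":0},{"claw":-0.8,"travel":[-0.005,0,-0.045],"turn":0},{"claw":-0.8,"travel":[-0.005,0,-0.045],"turn":0}]' | egrep 'posi|conta'
python3 -m inch '[{"claw":-0.8,"travel":[0,0,-0.01],"turn":0},{"claw":-0.8,"travel":[0,0,-0.01],"turn":0}]'| egrep 'posi|conta'
python3 -m inch '[{"claw":-0.8,"travel":[0,0,-0.01],"turn":0},{"claw":-0.8,"travel":[0,0,-0.01],"turn":0}]'| egrep 'posi|conta'
```

```text
position: [0.5779, 0.2472, 0.1441]
contact_force: [0.4, 0.1, -1.2]
position: [0.5779, 0.2473, 0.1419]
contact_force: [0.2, -0.3, -1.8]
position: [0.5778, 0.2472, 0.1398]
contact_force: [-0.5, 0.4, -0.7]
```

```bash

for i in 1 ; do python3 -m inch '[{"claw":-0.8,"travel":[0,0,-0.01],"turn":0},{"claw":-0.8,"travel":[0,0,-0.015],"turn":0}]'| egrep 'posi|conta'; done
python3 -m inch '[{"claw":-0.8,"travel":[0,0,-0.01],"turn":0},{"claw":-0.8,"travel":[0,0,-0.015],"turn":0}]'| egrep 'posi|conta'
```

```text
position: [0.5779, 0.2472, 0.1369]
contact_force: [1.2, -0.3, -0.3]
position: [0.5779, 0.2472, 0.1338]
contact_force: [-0.2, -0.9, -2.2]
```

```bash

python3 -m inch '[{"claw":-0.8,"travel":[0,0,-0.01],"turn":0},{"claw":-0.8,"travel":[0,0,-0.02],"turn":0}]'| egrep 'posi|conta'
python3 -m inch '[{"claw":-0.8,"travel":[0,0,-0.01],"turn":0},{"claw":-0.8,"travel":[0,0,-0.02],"turn":0}]'| egrep 'posi|conta'
python3 -m inch '[{"claw":-0.8,"travel":[0,0,-0.01],"turn":0},{"claw":-0.8,"travel":[0,0,-0.02],"turn":0}]'| egrep 'posi|conta'
```

```text
position: [0.578, 0.2472, 0.1299]
contact_force: [0.3, 0.3, -1.3]
position: [0.578, 0.2472, 0.1259]
contact_force: [0.7, 0.5, -1.2]
position: [0.578, 0.2472, 0.1219]
contact_force: [0.6, -0.5, -1.1]
```

```bash

python3 -m inch '[{"claw":-0.8,"travel":[0,0,-0.01],"turn":0},{"claw":-0.8,"travel":[0,0,-0.02],"turn":0}]'| egrep 'posi|conta'
python3 -m inch '[{"claw":-0.8,"travel":[0,0,-0.01],"turn":0},{"claw":-0.8,"travel":[0,0,-0.02],"turn":0}]'| egrep 'posi|conta'
python3 -m inch '[{"claw":-0.8,"travel":[0,0,-0.01],"turn":0},{"claw":-0.8,"travel":[0,0,-0.02],"turn":0}]'| egrep 'posi|conta'
```

```text
position: [0.578, 0.2472, 0.1179]
contact_force: [0.3, 1.0, -0.2]
position: [0.578, 0.2473, 0.1139]
contact_force: [0.4, 0.4, 0.6]
position: [0.5785, 0.2472, 0.1108]
contact_force: [-0.8, -0.1, 6.9]
```

Plug contact at a depth of about 32 mm. Pushing on in small steps.

```bash

python3 -m inch '[{"claw":-0.8,"travel":[0,0,-0.01],"turn":0},{"claw":-0.8,"travel":[0,0,-0.015],"turn":0}]'| egrep 'posi|conta'
python3 -m inch '[{"claw":-0.8,"travel":[0,0,-0.01],"turn":0},{"claw":-0.8,"travel":[0,0,-0.015],"turn":0}]'| egrep 'posi|conta'
python3 -m inch '[{"claw":-0.8,"travel":[0,0,-0.01],"turn":0},{"claw":-0.8,"travel":[0,0,-0.015],"turn":0}]'| egrep 'posi|conta|wid'
```

```text
position: [0.5789, 0.2472, 0.1086]
contact_force: [-0.3, -0.6, 7.1]
position: [0.5789, 0.2473, 0.1058]
contact_force: [-0.8, -1.2, 7.6]
position: [0.579, 0.2473, 0.1028]
contact_force: [-1.0, -2.0, 7.2]
width: 0.0129
```

```bash

python3 -m inch '[{"claw":-0.8,"travel":[0,0,-0.005],"turn":0},{"claw":-0.8,"travel":[0,0,-0.01],"turn":0}]'| egrep 'posi|conta'
python3 -m inch '[{"claw":-0.8,"travel":[0,0,-0.005],"turn":0},{"claw":-0.8,"travel":[0,0,-0.008],"turn":0}]'| egrep 'posi|conta'
python3 -m inch '[{"claw":-0.8,"travel":[0,0,-0.003],"turn":0},{"claw":-0.8,"travel":[0,0,-0.005],"turn":0}]'| egrep 'posi|conta|wid'
```

```text
position: [0.579, 0.2473, 0.1009]
contact_force: [-0.5, -2.2, 6.9]
position: [0.579, 0.2473, 0.0992]
contact_force: [-1.3, -1.0, 6.1]
position: [0.5794, 0.2473, 0.0989]
contact_force: [-2.0, -0.9, 10.3]
width: 0.0134
```

```bash

python3 -m inch '[{"claw":-0.8,"travel":[0,0,-0.003],"turn":0},{"claw":-0.8,"travel":[0,0,-0.005],"turn":0}]'| egrep 'posi|conta|wid'
python3 -m inch '[{"claw":-0.8,"travel":[0,0,-0.003],"turn":0},{"claw":-0.8,"travel":[0,0,-0.006],"turn":0}]'| egrep 'posi|conta|wid'
```

```text
position: [0.58, 0.2474, 0.0988]
contact_force: [-1.6, -1.4, 14.2]
width: 0.0131
position: [0.5806, 0.2474, 0.0987]
contact_force: [0.0, -1.6, 18.8]
width: 0.0128
```

At the bottom with about 19 N. Hold, ease off, then open narrowly so the fingers stay astride the head.

```bash

python3 -m inch '[{"claw":-0.8,"travel":[0,0,0],"turn":0},{"claw":-0.8,"travel":[0,0,0],"turn":0},{"claw":-0.8,"travel":[0,0,0.01],"turn":0},{"claw":-0.8,"travel":[0,0,0.015],"turn":0},{"claw":-0.8,"travel":[0,0,0.015],"turn":0}]'| egrep 'posi|conta|wid'
python3 -m inch '[{"claw":-0.5,"travel":[0,0,0],"turn":0},{"claw":-0.5,"travel":[0,0,0],"turn":0},{"claw":-0.5,"travel":[0,0,0],"turn":0}]'
```

```text
position: [0.5791, 0.2475, 0.0989]
contact_force: [-0.2, -0.5, 9.8]
width: 0.0128
clock: 14.2
position: [0.5776, 0.2471, 0.0965]
ee_rot: [-0.001, 0.113, 0.994, -0.0]
contact_force: [-0.5, 0.9, -0.0]
width: 0.0212
gripper_force: 0.0
```

```bash

python3 -m inch '[{"claw":-0.5,"travel":[0,0,-0.01],"turn":0},{"claw":-0.5,"travel":[0,0,-0.02],"turn":0},{"claw":-0.5,"travel":[0,0,-0.02],"turn":0}]'| egrep 'posi|conta'
python3 -m inch '[{"claw":-0.5,"travel":[0,0,-0.01],"turn":0},{"claw":-0.5,"travel":[0,0,-0.01],"turn":0}]'| egrep 'posi|conta'
python3 -m inch '[{"claw":-0.5,"travel":[0,0,-0.01],"turn":0},{"claw":-0.5,"travel":[0,0,-0.01],"turn":0}]'| egrep 'posi|conta|wid'
python3 -m inch '[{"claw":-0.5,"travel":[0,0,-0.01],"turn":0},{"claw":-0.5,"travel":[0,0,-0.01],"turn":0}]'| egrep 'posi|conta|wid'
```

```text
position: [0.5778, 0.2472, 0.0928]
contact_force: [-0.7, -0.2, 0.5]
position: [0.5781, 0.2473, 0.0913]
contact_force: [-0.2, -0.3, -0.1]
position: [0.578, 0.2473, 0.0893]
contact_force: [-0.4, -0.0, 2.1]
width: 0.0216
position: [0.5779, 0.2473, 0.0872]
contact_force: [-0.6, 0.9, 1.9]
width: 0.0215
```

Collar friction of about 3 N is showing, so it's sliding. Continuing.

```bash

python3 -m inch '[{"claw":-0.5,"travel":[0,0,-0.01],"turn":0},{"claw":-0.5,"travel":[0,0,-0.01],"turn":0}]'| egrep 'posi|conta'
python3 -m inch '[{"claw":-0.5,"travel":[0,0,-0.01],"turn":0},{"claw":-0.5,"travel":[0,0,-0.01],"turn":0}]'| egrep 'posi|conta'
python3 -m inch '[{"claw":-0.5,"travel":[0,0,-0.005],"turn":0},{"claw":-0.5,"travel":[0,0,-0.005],"turn":0}]'| egrep 'posi|conta|wid'
```

```text
position: [0.578, 0.2473, 0.0851]
contact_force: [-0.1, 1.2, 1.1]
position: [0.5781, 0.2473, 0.085]
contact_force: [-1.5, -0.3, 10.0]
position: [0.5781, 0.2473, 0.0849]
contact_force: [-3.2, -0.9, 14.8]
width: 0.0213
```

Firm stop at the predicted flush height. Hold, then retreat upward.

```bash

python3 -m inch '[{"claw":-0.5,"travel":[0,0,0],"turn":0},{"claw":-0.5,"travel":[0,0,0],"turn":0},{"claw":-0.5,"travel":[0,0,0.02],"turn":0},{"claw":-0.4,"travel":[0,0,0.03],"turn":0},{"claw":-0.3,"travel":[0,0,0.05],"turn":0}]'| egrep 'posi|conta|wid'
python3 -m inch '[{"claw":-0.2,"travel":[0,0,0.05],"turn":0},{"claw":-0.1,"travel":[0,0,0.2],"turn":0},{"claw":0,"travel":[0,0,0.4],"turn":0},{"claw":0,"travel":[0,0,0.6],"turn":0},{"claw":0,"travel":[0,0,0.6],"turn":0}]'| egrep 'posi|conta|wid'
python3 - <<'E'
from h import *
snap('side','s9.png')
b=cv2.imread('pics/raw_s9.png').astype(int);r=cv2.imread('pics/raw_s0.png').astype(int)
print('expected head top, collar top, collar underside centre', [proj('side',[.580,.2445,z]).round(1) for z in(.1215,.094,.07)])
for v in range(150,194,1):
    m=np.where(np.abs(b[v,240:272]-r[v,240:272]).sum(1)>60)[0]; print(v,m.min()+240 if len(m) else '',m.max()+240 if len(m) else '',b[v,255].sum()//3)
E
```

```text
position: [0.5774, 0.247, 0.0915]
contact_force: [1.4, 0.1, -0.4]
width: 0.0298
position: [0.5816, 0.2484, 0.2194]
contact_force: [0.1, 0.0, 0.0]
width: 0.0424
expected head top, collar top, collar underside centre [array([253.9, 168.7]), array([254.1, 177.5]), array([254.3, 185. ])]
150 271 271 121
151   114
152   111
153   113
154   124
155   135
156   141
157   144
158   143
159   143
160   144
161   144
162   143
163   143
164   144
165   146
166   143
167 254 254 155
168 252 257 186
169 252 257 193
170 251 257 159
171 252 257 205
172 252 257 151
173 252 257 147
174 252 256 185
175 253 257 164
176 251 258 198
177 249 259 194
178 249 259 167
179 249 261 189
180 249 261 223
181 249 261 216
182 249 260 215
183 249 260 215
184 249 260 211
185 249 259 213
186 251 258 222
187 254 255 135
188   87
189   92
190   93
191   90
192   110
193   113
```

The image rows match a standing rod with a flush collar: head top edge at v=167 and collar span v≈175–187, both as predicted.

```bash
python3 -c "
from rig import ticket
print(ticket.sign_off())"
```

```text
the job is handed in; nothing more can be done
None
```

The job is handed in, with no verdict returned. By force readings and the last side image, the rod stands on the plug at the bottom of the hole, with its collar flush on the block and the gripper clear above. The highest force I read on the plug or block was about 19 N.

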